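# Index the vial reader's table by one hole

### The job

The waiting glass vial stands one station to one side of the reader head, the short metal blank one station to the other. With closed fingertips only, gripping and lifting nothing, press the table's indexing plunger down by its dished cup, turn the table with it to the next hole in the direction that brings the vial in front of the reader, and let the plunger spring fully back up into that hole, not going on past it. Do not touch the vial or the blank, leave the glassware around it where it is, and finish clear of everything.

Things in the scene. Friction and masses are not known exactly. Their poses are not given: they have to be found in the camera images.
- table_axis (a point): centre of the top of the round aluminium turntable (disc radius 72 mm, top 66 above the bench), on its vertical turning axis. Below it a fixed index plate (radius 98, top 56, 12 thick) has eight 15 mm holes 45 deg apart. The disc carries five white sockets on a circle of radius 50, 45 deg apart. The stand is fixed to the bench; position and yaw vary, the plunger starts on the side nearer the robot
- cup_floor (a point): centre of the flat inner floor of the plunger's round black dished cup: the point to press. 118 mm from the turning axis on an arm of the turntable, opposite the middle socket; 92 mm above the bench with the plunger up. Cup inside diameter 48 mm, wall 8 mm, rim 12 mm above the floor. Closed fingertips fit inside, can press it down and push its wall sideways
- plunger (a joint): m pressed straight down: 0 = up, 0.018 = end stop. Spring return, 3.5 N at the top, 8 N at the stop. Its round-tipped 9 mm pin stands in a hole of the index plate from below; it is clear of the plate from 0.013, and in a hole the table has 2 deg of play either way. Let go between holes, the pin rubs under the plate, the plunger about 0.012 down, and springs up when at a hole
- turntable (a joint): angle of the turntable, rad, positive counter-clockwise seen from above; 0 at the start, with the pin in a hole; the next holes are at +0.785 and -0.785. It turns stiffly (about 0.12 N m of friction) and stays where it is left
- read_point (a point): point in front of the fixed grey reader head (26 x 46 x 134 mm, dark lens facing the turning axis) where the middle of a vial must stand: 50 mm from the turning axis, 102.5 mm above the bench; it does not turn with the table. At the start the empty middle socket is here, and the plunger cup is exactly opposite across the axis
- vial_mid (a point): middle (half-way up) of the loose glass vial, 25 mm diameter, 73 mm tall, with black screw cap, standing in a 22 mm deep white socket next to the middle one, either side
- blank_mid (a point): middle of the loose short metal blank, a plain aluminium plug 25 mm diameter and 42 mm tall with a narrower top, standing in the socket on the other side of the middle one
- flask: conical glass flask with stopper, 67 mm diameter, 122 mm tall, origin under its centre; a bystander on the right
- petri: petri dish, 89 mm diameter, 15 mm tall, origin under its centre; a bystander on the right
- beaker: small glass beaker, 46 x 52 x 58 mm, origin under its centre; a bystander on the left
- vial: the same glass vial; origin under its centre
- blank: the same metal blank; origin under its centre

How it is judged:
On the way, in this order (a step that is already met when the one before it is completed fails the run):
1. the plunger is pressed in while the table is still at its first hole (value of joint plunger above 0.011 m and value of joint turntable between -0.12 and 0.12 rad), for 0.05 s.
2. the vial is at the reader and the plunger is up in the next hole (horizontal distance between vial_mid and read_point below 0.008 m and value of joint plunger below 0.003 m and (value of joint turntable between 0.7154 and 0.8554 rad or value of joint turntable between -0.8554 and -0.7154 rad)), for 0.2 s.
At the end, for the whole second after the job is handed in: the table stands one hole (45 deg, within 4 deg) from its first position, plunger sprung up to within 3 mm of the top, vial within 8 mm of the read point seen from above; vial and blank upright in their sockets; flask, petri dish and beaker within 20 mm of where they were; the table at rest (all of step 2 and angle between each of vial_mid, blank_mid's own z axis and vertical below 0.15 rad and height (world z) of vial_mid between 0.0965 and 0.1065 m and height (world z) of blank_mid between 0.081 and 0.091 m and velocity of joint turntable between -0.03 and 0.03 rad/s and distance of each of flask, petri, beaker from where it was at the start of the episode below 0.02 m); the robot touches nothing.
It fails at once if the table is turned past the next hole (more than 58 deg from its start) (value of joint turntable above 1.01 rad or value of joint turntable below -1.01 rad).
It fails at once if the robot touches the vial or the blank (more than 1 N) (contact force between any of the arm, the fingers and vial above 1 N or contact force between any of the arm, the fingers and blank above 1 N).
It fails at once if the vial or the blank is lifted out of its place (height (world z) of vial_mid above 0.1145 m or height (world z) of blank_mid above 0.099 m).
It fails at once if a bystander is knocked over, lifted or shoved more than 20 mm (angle between any of flask, petri, beaker's own z axis and vertical above 0.4 rad or distance of any of flask, petri, beaker from where it was at the start of the episode above 0.02 m).
It also fails if it takes over 32 s, if anything falls off the work surface, if the arm or the gripper's body presses on something with over 40 N, if the wrist force passes 120 N, or if a joint passes its speed limit or range.

### The arm

A 6-joint arm with a two-finger parallel gripper is mounted at the origin on a cart in front of the work surface, level with it; the furniture and walls round the work are solid. World frame = base frame: x ahead of the robot, y to its left, z up, the work surface at z = 0. Lengths are in m, angles in rad, forces in N, time in s.
With the tool pointing down it reaches from about 0.35 to 0.775 m from the base axis. Payload 5.5 kg.
Tool frame: the origin (TCP) lies at the very end of the fingers, on their centre line; the grasp point (between the pads) lies 19 mm behind it; z points along the fingers, x is the direction in which the jaws open and shut, and the axes are right-handed (so a half turn about z gives the same grasp; the last joint's range is limited). The gripper opens to 85 mm and grips with 20 to 120 N. Pads are 22 mm wide; open, the fingers measure 114 mm over their backs; the gripper's body (76 mm by 85 mm) begins 54 mm behind the grasp point. The pads swing forward as they close: fully open they stand 13 mm farther back than shut.
Start: joints at [-1.39, 0.313, 0.046, 1.304, 0, 1.431], TCP at [0.181, -0.546, 0.231] pointing down, gripper open.
Joint ranges: [-2.76, 2.76], [-0.86, 1.69], [-1.03, 1.26], [-2.2, 2.34], [-1.47, 1.5], [-3.14, 3.14]. Speed limits (rad/s): [2.57, 2.57, 3.14, 3.14, 3.14, 3.14].

### API

Orientations are given as a rotation vector (axis times angle).
In Python, from workcell import arm, eyes gives the robot as it stands.
- The arm moves only by the tool send_rows, never from a script. Its argument "deltas" is text: rows parted by semicolons, each of 7 numbers parted by spaces: the shift along the world's x, y, z in m, then the turn, a rotation vector about the world's x, y, z in rad, then the finger opening in m, from 0 to 0.0854. A call has 1 to 12 rows; each row is the pose to reach, as a shift and turn from the pose commanded when the call began; what a row does not reach only later rows make up. A row lasts 1/12 s, in which the tool goes at most 41.7 mm and 7.16 degrees, less where a joint would pass 70% of its speed; a pose out of reach is approached as far as the arm can. A call with a gripper value outside its range is refused whole. The fingers move at their own pace and stop on an object; "grip_force" is the grip in N (left out, the last holds). Time passes only in rows, so rows that repeat a pose let the fingers close. It gives the time, the measured TCP pose, the force and the opening at its end, in the units of the state.
- arm.get_state(): the state, without advancing time (a new reading comes with each control period).
- eyes.read_camera(name): name is "scene" or "top"; returns (picture, depth): 384x512x3 uint8, red, green, blue; 384x512 float32, m along the optical axis (not along the pixel's ray), 0 where there is no reading.
- eyes.calibration(name): a dict with "K" (3x3 intrinsics, pixels), "pose" (4x4, takes a point from camera to world coordinates). Camera axes: x right, y up, looking along -z (the intrinsics and any distortion apply to the point x, -y, -z); pixel columns grow to the right and rows downward; lengths in m; the calibration is good to about 2 mm. A picture is of the moment at which its call begins. calibration takes no time and is no camera call.
- arm.finish_job(): hands the job in, once; it reports no verdict.
The state is a dict: "clock": time; "q": joint angles; "dq": joint speeds; "effort": joint torques, N m; "tcp_pos": TCP position; "eef_rot": TCP orientation; "ft_force": force on the tool from outside, world axes, zero at the start; "moment": the same for the moment, N m; "gripper_width": finger opening in m.
Only numpy, scipy, OpenCV 4.12 (cv2) and the standard library are available. Lean on these libraries where they do the work, as an engineer would, in place of code of your own. Each camera call takes 0.05 s, during which the arm holds its last target.

## Working session

There is one attempt and no reset: what is moved stays moved. The work goes in short steps, Python scripts to look and compute and a tool call to move; the robot and the scene stay as the last step left them, time stands still between calls to the robot, and variables do not carry over. Pictures are saved under pics/ and viewed, and the job is handed in when it is done.

Besides the shell and the picture viewer there is one more tool, called after "Request:" as name(argument=value, ...) on one line, values as JSON. send_rows: Moves the arm, as the interface text tells. Its arguments: {"type":"object","properties":{"deltas":{"type":"string"},"grip_force":{"type":"number"}},"required":["deltas"]}

```bash
mkdir -p pics; ls; python3 - <<'E'
from workcell import arm, eyes
import cv2,numpy as np
for n in("scene","top"):
    p,d=eyes.read_camera(n); c=eyes.calibration(n)
    cv2.imwrite(f"pics/{n}0.png",cv2.cvtColor(p,cv2.COLOR_RGB2BGR)); np.savez(f"pics/{n}0.npz",p=p,d=d,K=c["K"],T=c["pose"])
    print(n,c)
print(arm.get_state())
E
```

```text
pics
scene {'K': array([[434.86398154,   0.        , 253.0806656 ],
       [  0.        , 434.86398154, 190.30185647],
       [  0.        ,   0.        ,   1.        ]]), 'pose': array([[-0.74455607,  0.42355969, -0.51597815, -0.09185253],
       [-0.66742333, -0.45668031,  0.58820846,  0.80489167],
       [ 0.01350433,  0.78233004,  0.62271771,  0.8754625 ],
       [ 0.        ,  0.        ,  0.        ,  1.        ]])}
top {'K': array([[430.98125233,   0.        , 252.5078669 ],
       [  0.        , 430.98125233, 194.43330009],
       [  0.        ,   0.        ,   1.        ]]), 'pose': array([[ 0.00502409,  0.99519893, -0.09774376,  0.40424724],
       [-0.9999694 ,  0.00558608,  0.0054768 ,  0.06755072],
       [ 0.00599651,  0.09771326,  0.99519654,  1.43557628],
       [ 0.        ,  0.        ,  0.        ,  1.        ]])}
{'clock': 0.1, 'q': array([-1.38963287e+00,  3.13961336e-01,  4.51036698e-02,  1.30361119e+00,
       -2.57729964e-05,  1.43119693e+00]), 'dq': array([ 7.09267305e-06, -7.81843457e-04,  3.69758430e-03, -6.76971945e-05,
        2.22614611e-03,  1.09416322e-03]), 'effort': array([ 2.41704096e-03, -4.81726778e+01,  2.99242920e+01,  1.27782114e-02,
       -1.29109180e-04,  5.52516806e-07]), 'tcp_pos': array([ 0.18119296, -0.54522501,  0.23048208]), 'eef_rot': array([-2.54676069e+00,  1.83751300e+00,  1.92323969e-03]), 'ft_force': array([ 0.55342972,  0.0277445 , -0.0652833 ]), 'moment': array([ 0.02504538, -0.03800095,  0.028213  ]), 'gripper_width': 0.0849266471770567}
```

View pics/scene0.png

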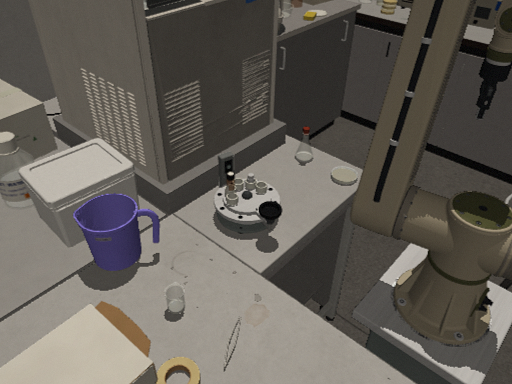

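View pics/top0.png

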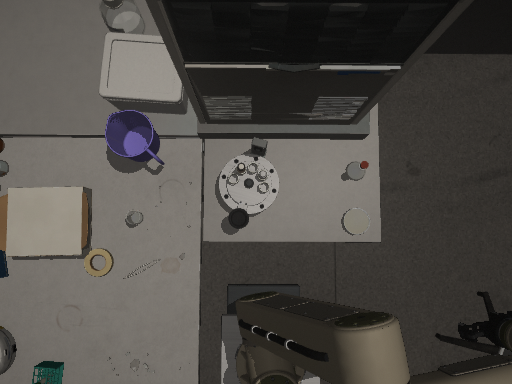

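The scene view shows the turntable near (247,200), with the black cup at (270,211) and the reader at (228,170). In the top view the disc is at about (249,184), the cup at (238,217) and the reader at (259,146). I'll zoom in and measure these.

```bash
cat > h.py <<'E'
import numpy as np,cv2
def ray(c,u,v):
    K,T=c["K"],c["T"]; d=np.array([(u-K[0,2])/K[0,0],-(v-K[1,2])/K[1,1],-1.]); return T[:3,3],T[:3,:3]@d
def onz(c,u,v,z):
    o,d=ray(c,u,v); return o+d*(z-o[2])/d[2]
def proj(c,P):
    K,T=c["K"],c["T"]; q=T[:3,:3].T@(np.array(P)-T[:3,3]); return K[0,0]*q[0]/-q[2]+K[0,2],K[1,1]*-q[1]/-q[2]+K[1,2]
def cloud(c):
    d=c["d"];K,T=c["K"],c["T"];v,u=np.indices(d.shape)
    P=np.stack([(u-K[0,2])/K[0,0]*d,-(v-K[1,2])/K[1,1]*d,-d],-1); return P@T[:3,:3].T+T[:3,3]
E
python3 - <<'E'
from h import *
s=np.load("pics/scene0.npz");t=np.load("pics/top0.npz")
a=cv2.resize(s["p"][140:250,190:300,::-1],None,fx=5,fy=5,interpolation=2);cv2.imwrite("pics/sz.png",a)
a=cv2.resize(t["p"][125:235,205:295,::-1],None,fx=5,fy=5,interpolation=2);cv2.imwrite("pics/tz.png",a)
for c,n in((t,"top"),(s,"scene")):
    X=cloud(c); dark=(c["p"].max(-1)<45)&(c["d"]>0)
    z=X[...,2]
    m=dark&(z>.07)&(z<.12)&(X[...,0]>.2)&(X[...,0]<.6)&(abs(X[...,1])<.4)
    k,l,st,ce=cv2.connectedComponentsWithStats(m.astype(np.uint8))
    for i in range(1,k):
        if st[i,4]>15: print(n,st[i],ce[i],X[l==i].mean(0),z[l==i].min(),z[l==i].max())
# disc
X=cloud(t); m=(abs(X[...,2]-.066)<.004)&(X[...,0]<.8)&(abs(X[...,1])<.3); 
print(m.sum(),X[m].mean(0), X[m].min(0),X[m].max(0))
E
```

```text
top [244 179   8   8  20] [246.7  183.55] [0.57249566 0.07870987 0.07550847] 0.07076627620842202 0.08265439365319738
top [228 209  21  20 317] [238.10410095 218.08832808] [0.4617162  0.10451627 0.09705784] 0.08515838536846343 0.1094608484794859
scene [242 192  10   7  31] [246.5483871 195.5483871] [0.56898484 0.07998269 0.07500524] 0.07078310459546511 0.08033642242283734
scene [259 202  23  18 329] [269.8449848  210.18541033] [0.46101118 0.10416808 0.09822653] 0.08787980309350296 0.10783856224803234
1139 [0.57465283 0.06528293 0.06602738] [-0.03227685 -0.29720274  0.06200213] [0.73757426 0.23741149 0.06999889]
```

View pics/sz.png

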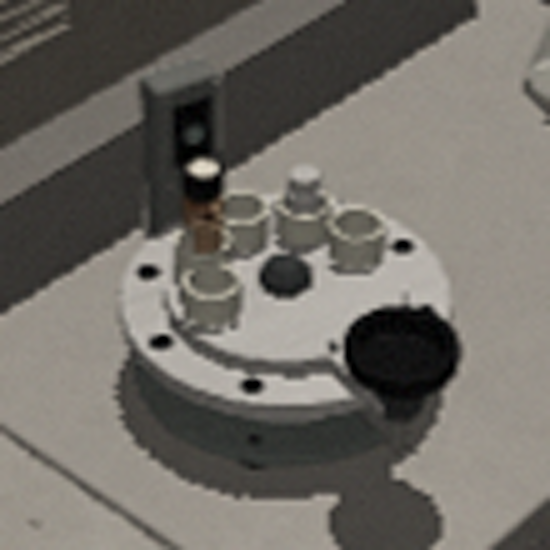

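View pics/tz.png

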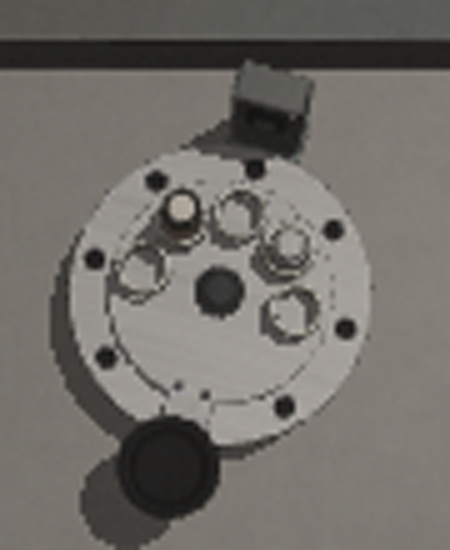

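The vial is on the +y side of the middle socket, so the table has to turn clockwise (-45°), which moves the cup toward +y. Next I'll measure the axis and cup precisely.

```bash
python3 - <<'E'
from h import *
from scipy.optimize import least_squares
s=np.load("pics/scene0.npz");t=np.load("pics/top0.npz")
for c,n,box in((t,"top",(222,204,260,235)),(s,"scene",(252,196,290,232))):
    X=cloud(c); x0,y0,x1,y1=box
    # cup outer silhouettes -> points on rim plane z=.104 ; fit circle r=32
    m=np.zeros(c["d"].shape,np.uint8); m[y0:y1,x0:x1]=((c["p"].max(-1)<48)&(X[...,2]>.094))[y0:y1,x0:x1]
    cs,_=cv2.findContours(m,cv2.RETR_EXTERNAL,cv2.CHAIN_APPROX_NONE); cc=max(cs,key=cv2.contourArea)[:,0]
    P=np.array([onz(c,u,v,.104)[:2] for u,v in cc])
    f=lambda p:np.hypot(*(P-p[:2]).T)-p[2]
    r=least_squares(f,[*P.mean(0),.032],loss="soft_l1",f_scale=.002); print(n,"cup",r.x)
    # holes on plate z=.056
    g=c["p"].max(-1); hol=[]
    mm=((g<75)&(abs(X[...,2]-.05)<.02)).astype(np.uint8)
    k,l,st,ce=cv2.connectedComponentsWithStats(mm)
    C=np.array([.572,.079])
    for i in range(1,k):
        q=onz(c,*ce[i],.056)[:2]
        if 5<st[i,4]<60 and .07<np.hypot(*(q-C))<.1: hol.append(q); print(st[i,4],ce[i],q,np.hypot(*(q-C)))
    hol=np.array(hol)
    if len(hol)>3:
        r=least_squares(lambda p:np.hypot(*(hol-p[:2]).T)-p[2],[*C,.085],loss="soft_l1",f_scale=.002);print("holes circ",r.x); C=r.x[:2]
        a=np.degrees(np.arctan2(*(hol-C).T[::-1])); print(np.sort(a%45),a)
X=cloud(t)
m=(abs(X[...,2]-.056)<.007)&(t["p"].min(-1)>100)&(np.hypot(X[...,0]-.572,X[...,1]-.079)<.12); Q=X[m]
h=cv2.minEnclosingCircle(Q[:,:2].astype(np.float32)); print(h)
E
```

```text
top cup [0.4614186  0.10399379 0.02999435]
17 [255.58823529 157.82352941] [0.65911813 0.05056641] 0.0916408102692252
12 [235.66666667 160.75      ] [0.64911319 0.1150848 ] 0.08513845104804799
12 [271.25       170.66666667] [ 6.17332976e-01 -2.80944800e-04] 0.0913265948416665
12 [223.5 176.5] [0.59738991 0.15389843] 0.07908490303155592
13 [273.61538462 190.38461538] [ 0.55322545 -0.00795004] 0.08895387934922842
12 [225.75       196.33333333] [0.53312462 0.14592425] 0.07739606577340599
14 [261.5 206. ] [0.50261629 0.03092072] 0.08441395701450205
holes circ [0.57630091 0.07285684 0.08443769]
[29.06261935 29.29348033 29.64550316 29.93571081 30.1118661  30.41373587
 30.57927879] [ -15.06428919   30.1118661   -60.70651967   75.41373587 -105.93738065
  120.57927879 -150.35449684]
scene cup [0.45786335 0.1081327  0.03241376]
6 [270.  188.5] [ 0.55524948 -0.01075462] 0.09130428094999006
9 [219.11111111 193.88888889] [0.65013982 0.11275181] 0.08511766449909028
9 [221.66666667 207.88888889] [0.59919015 0.15274894] 0.07860159470172717
11 [259.36363636 215.54545455] [0.49781587 0.10393735] 0.0782633837636885
7 [240.         216.71428571] [0.53455794 0.14457752] 0.07551370115756909
holes circ [0.57623412 0.0712024  0.08469272]
[22.34236467 29.27764308 29.34447248 29.59604611 30.63827637] [-104.36172363   29.34447248   74.27764308  157.34236467  119.59604611]
((0.576099693775177, 0.07300327718257904), 0.09782334417104721)
```

The axis is at about (0.5763, 0.0728). The cup predicted from the hole pattern is (0.4624, 0.1036), and the cup fit gives (0.4614, 0.1040), so they agree to 1 mm. The target cup position after -45° is about (0.5175, 0.175). I'll close the fingers and move toward the hover point, passing above the bystanders.

Request:
send_rows(deltas="0.02 0.022 0.01 0 0 0.12 0;0.046 0.052 0.02 0 0 0.24 0;0.073 0.081 0.02 0 0 0.36 0;0.1 0.11 0.02 0 0 0.48 0;0.126 0.14 0.02 0 0 0.6 0;0.153 0.17 0.02 0 0 0.72 0;0.18 0.2 0.02 0 0 0.84 0;0.206 0.229 0.02 0 0 0.96 0;0.23 0.26 0.02 0 0 1.08 0;0.239 0.295 0.02 0 0 1.2 0;0.243 0.33 0.02 0 0 1.32 0;0.247 0.365 0.02 0 0 1.44 0", grip_force=40)

```text
clock: 1.1
tcp_pos: [0.4284, -0.1788, 0.2507]
eef_rot: [-3.126, -0.308, 0.001]
ft_force: [-0.3, 0.2, 0.5]
gripper_width: 0.0001
```

Request:
send_rows(deltas="0.004 0.036 0 0 0 0.12 0;0.008 0.072 0 0 0 0.24 0;0.012 0.108 0 0 0 0.36 0;0.016 0.144 0 0 0 0.48 0;0.02 0.18 0 0 0 0.6 0;0.025 0.216 0 0 0 0.72 0;0.03 0.252 -0.01 0 0 0.72 0;0.034 0.275 -0.03 0 0 0.72 0;0.034 0.285 -0.06 0 0 0.72 0;0.034 0.285 -0.09 0 0 0.72 0;0.034 0.285 -0.1 0 0 0.72 0;0.034 0.285 -0.1 0 0 0.72 0")

```text
clock: 2.1
tcp_pos: [0.4596, 0.1043, 0.1485]
eef_rot: [-2.819, -1.38, 0.009]
ft_force: [-0.8, -0.8, 0.5]
gripper_width: -0.0
```

```bash
cat > look.py <<'E'
import sys
from workcell import arm, eyes
from h import *
k=sys.argv[1]; out=[]
for n,(x0,y0,x1,y1) in(("scene",(180,110,320,250)),("top",(190,110,310,250))):
    p,d=eyes.read_camera(n); c=eyes.calibration(n); np.savez(f"pics/{n}{k}.npz",p=p,d=d,K=c["K"],T=c["pose"])
    out.append(cv2.resize(p[y0:y1,x0:x1,::-1],(x1*3-x0*3,420),interpolation=2))
cv2.imwrite(f"pics/l{k}.png",np.hstack(out))
s=arm.get_state();print(s["clock"],s["tcp_pos"],s["ft_force"],s["q"])
E
python3 look.py 1
```

```text
2.2 [0.4624594  0.10395414 0.15193943] [ 1.40093879 -0.79951924  0.21190996] [ 5.15096766e-02  1.61002523e-01 -3.51523531e-01  1.05842737e+00
  1.88565563e-05  7.12938013e-01]
```

View pics/l1.png

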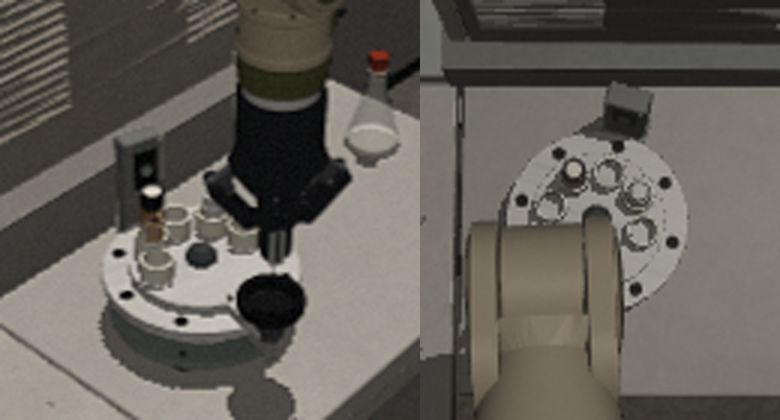

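The closed fingertip, at (275,260) in the left panel, hangs centred over the cup at (270,300). I'll press down slowly and watch the force.

Request:
send_rows(deltas="0 0 -0.02 0 0 0 0;0 0 -0.04 0 0 0 0;0 0 -0.05 0 0 0 0;0 0 -0.055 0 0 0 0;0 0 -0.058 0 0 0 0;0 0 -0.061 0 0 0 0;0 0 -0.064 0 0 0 0;0 0 -0.067 0 0 0 0;0 0 -0.067 0 0 0 0")

```text
clock: 2.95
tcp_pos: [0.4632, 0.1042, 0.0848]
eef_rot: [2.821, 1.38, 0.003]
ft_force: [0.3, -1.3, 5.0]
gripper_width: -0.0001
```

At z=0.0848 the force is 5 N, which means about 6 mm of press, so the floor is near 0.091–0.092 as expected. I'll go on to about 16 mm.

Request:
send_rows(deltas="0 0 -0.003 0 0 0 0;0 0 -0.006 0 0 0 0;0 0 -0.009 0 0 0 0;0 0 -0.009 0 0 0 0;0 0 -0.009 0 0 0 0")

```text
clock: 3.37
tcp_pos: [0.4633, 0.1043, 0.0762]
eef_rot: [2.821, 1.38, 0.003]
ft_force: [-0.7, 0.1, 6.5]
gripper_width: 0.0002
```

```bash
python3 -c "
import numpy as np
for d in range(0,54,3):
    a=np.radians(164.7-d);b=np.radians(164.7);print(d,*(.1175*np.array([np.cos(a)-np.cos(b),np.sin(a)-np.sin(b)])).round(4))"
```

```text
0 0.0 0.0
3 0.0018 0.0059
6 0.0039 0.0117
9 0.0062 0.0173
12 0.0089 0.0229
15 0.0119 0.0283
18 0.0151 0.0335
21 0.0186 0.0386
24 0.0224 0.0434
27 0.0264 0.0481
30 0.0307 0.0525
33 0.0352 0.0567
36 0.0399 0.0607
39 0.0448 0.0644
42 0.0499 0.0679
45 0.0551 0.0711
48 0.0605 0.074
51 0.0661 0.0766
```

Request:
send_rows(deltas="0.0018 0.0059 -0.001 0 0 0 0;0.0039 0.0117 -0.001 0 0 0 0;0.0062 0.0173 -0.001 0 0 0 0;0.0089 0.0229 -0.001 0 0 0 0;0.0119 0.0283 -0.001 0 0 0 0;0.0151 0.0335 -0.001 0 0 0 0;0.0186 0.0386 -0.001 0 0 0 0;0.0224 0.0434 -0.001 0 0 0 0;0.0264 0.0481 -0.001 0 0 0 0;0.0307 0.0525 -0.001 0 0 0 0;0.0307 0.0525 -0.001 0 0 0 0;0.0307 0.0525 -0.001 0 0 0 0")

```text
clock: 4.37
tcp_pos: [0.4948, 0.1577, 0.0756]
eef_rot: [2.821, 1.381, 0.006]
ft_force: [0.3, 0.0, 8.0]
gripper_width: 0.0003
```

```bash
python3 look.py 2
```

```text
4.4667 [0.49469352 0.15759448 0.07568386] [0.57956869 1.42846634 7.33076094] [ 0.15312124  0.30583317 -0.36570296  0.89551373  0.00099324  0.81340793]
```

View pics/l2.png

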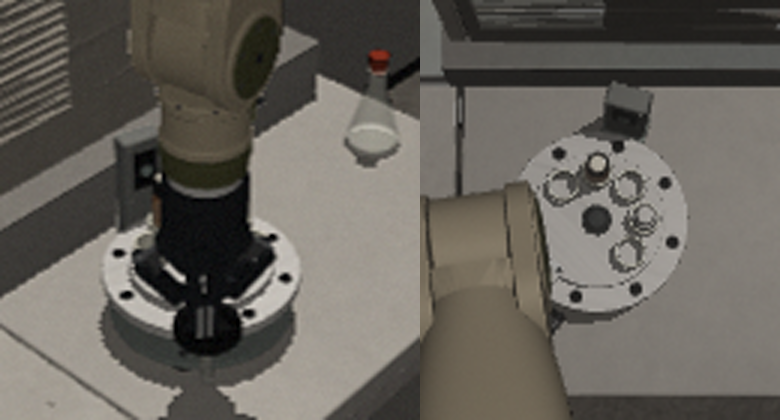

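The vial has moved from (574,170) to (598,163) in the right panel. I'll compute the table angle from the cap and the empty sockets.

```bash
cat > ang.py <<'E'
import sys
from h import *
C=np.array([.5763,.0728])
def cap(k):
    t=np.load(f"pics/top{k}.npz");X=cloud(t)
    m=(X[...,2]>.12)&(X[...,2]<.15)&(t["p"].min(-1)>125)&(np.hypot(X[...,0]-C[0],X[...,1]-C[1])<.075)
    v,u=np.nonzero(m); q=onz(t,u.mean(),v.mean(),.139)[:2]-C
    return np.hypot(*q),np.degrees(np.arctan2(q[1],q[0])),m.sum()
a0=cap(0)
for k in sys.argv[1:]:
    a=cap(k);print(k,a0,a,"turn",a[1]-a0[1])
E
python3 ang.py 1 2
```

```text
1 (np.float64(0.047921876784972714), np.float64(28.765105972542255), np.int64(21)) (np.float64(0.04801051046363792), np.float64(29.360888985499315), np.int64(19)) turn 0.5957830129570603
2 (np.float64(0.047921876784972714), np.float64(28.765105972542255), np.int64(21)) (np.float64(0.04815254725007023), np.float64(-0.9039882748336215), np.int64(19)) turn -29.669094247375877
```

The table has turned -29.7° and moves together with the tip. I'll go the remaining 15°.

Request:
send_rows(deltas="0.0022 0.0021 0 0 0 0 0;0.0045 0.0042 0 0 0 0 0;0.0068 0.0062 0 0 0 0 0;0.0092 0.0082 0 0 0 0 0;0.0116 0.0101 0 0 0 0 0;0.0141 0.0119 0 0 0 0 0;0.0166 0.0137 0 0 0 0 0;0.0192 0.0154 0 0 0 0 0;0.0218 0.017 0 0 0 0 0;0.0244 0.0186 0 0 0 0 0;0.0244 0.0186 0 0 0 0 0;0.0244 0.0186 0 0 0 0 0")

```text
clock: 5.47
tcp_pos: [0.519, 0.1758, 0.0757]
eef_rot: [2.821, 1.38, 0.005]
ft_force: [0.3, 0.2, 6.9]
gripper_width: 0.0
```

```bash
python3 look.py 3; python3 ang.py 3
```

```text
5.5667 [0.51896707 0.17582132 0.07569891] [ 1.26016301 -1.25630681  7.29039359] [ 1.79971971e-01  3.55565936e-01 -2.92515968e-01  9.19259430e-01
  2.84608115e-04  8.40692231e-01]
3 (np.float64(0.047921876784972714), np.float64(28.765105972542255), np.int64(21)) (np.float64(0.047959553623808715), np.float64(-14.997210976384974), np.int64(18)) turn -43.76231694892723
```

View pics/l3.png

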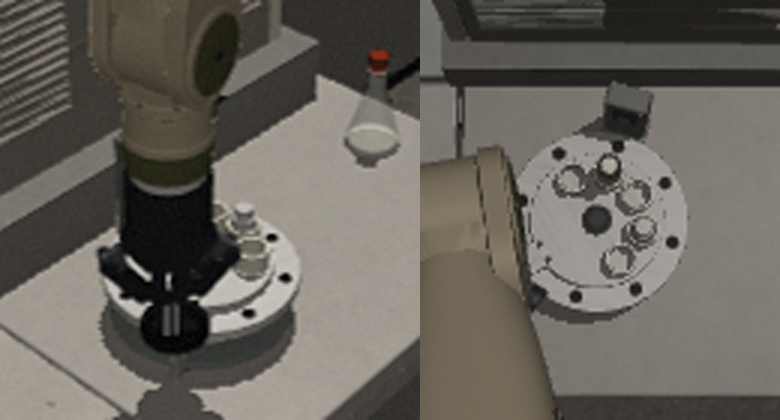

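The vial is in front of the reader, at bearing -15.0° against the reader's -15.1°. I'll raise the tip slowly and watch whether the force shows the plunger following it up.

Request:
send_rows(deltas="0 0 0.002 0 0 0 0;0 0 0.004 0 0 0 0;0 0 0.006 0 0 0 0;0 0 0.008 0 0 0 0;0 0 0.01 0 0 0 0;0 0 0.01 0 0 0 0;0 0 0.01 0 0 0 0")

```text
clock: 6.15
tcp_pos: [0.5183, 0.1755, 0.085]
eef_rot: [2.821, 1.38, 0.003]
ft_force: [1.6, -1.1, 4.7]
gripper_width: 0.0
```

At z=0.085 the tip still feels 4.7 N, so the plunger is rising in the hole. I'll lift off fully and back away.

Request:
send_rows(deltas="0 0 0.003 0 0 0 0;0 0 0.006 0 0 0 0;0 0 0.009 0 0 0 0;0 0 0.015 0 0 0 0;0 0 0.03 0 0 0 0;0 0 0.06 0 0 0 0;0 0 0.1 0 0 0 0;-0.02 -0.03 0.13 0 0 0 0;-0.04 -0.06 0.14 0 0 0 0;-0.06 -0.1 0.14 0 0 0 0;-0.08 -0.14 0.14 0 0 0 0;-0.09 -0.18 0.14 0 0 0 0")

```text
clock: 7.15
tcp_pos: [0.4262, 0.0011, 0.2244]
eef_rot: [-2.819, -1.383, 0.002]
ft_force: [0.7, -0.7, 0.7]
gripper_width: 0.0002
```

Request:
send_rows(deltas="0 -0.04 0 0 0 0 0;0 -0.08 0 0 0 0 0;0 -0.12 0 0 0 0 0;0 -0.16 0 0 0 0 0;0 -0.2 0 0 0 0 0;0 -0.2 0 0 0 0 0;0 -0.2 0 0 0 0 0")

```text
clock: 7.73
tcp_pos: [0.4281, -0.2, 0.2236]
eef_rot: [-2.823, -1.374, 0.001]
ft_force: [-0.7, 1.3, 0.0]
gripper_width: 0.0001
```

```bash
python3 look.py 4; python3 ang.py 4; python3 - <<'E'
from h import *
C=np.array([.5763,.0728])
for n,cr in(("top",0),("scene",0)):
  for k in(0,4):
    c=np.load(f"pics/{n}{k}.npz");X=cloud(c)
    m=(c["p"].max(-1)<48)&(X[...,2]>.07)&(X[...,2]<.12)&(abs(np.hypot(X[...,0]-C[0],X[...,1]-C[1])-.115)<.035)
    q=X[m]; print(n,k,m.sum(),q.mean(0),np.percentile(q[:,2],[5,50,95]),np.degrees(np.arctan2(*(q.mean(0)[:2]-C)[::-1])))
E
```

```text
7.8333 [ 0.42827007 -0.19775318  0.22384238] [0.95214522 0.20130964 0.95294228] [-6.03457922e-01  1.18345002e-01 -2.20139051e-01  1.23479520e+00
  7.14955348e-04  5.75649454e-02]
4 (np.float64(0.047921876784972714), np.float64(28.765105972542255), np.int64(21)) (np.float64(0.048324415409243426), np.float64(-14.256766731321402), np.int64(16)) turn -43.02187270386366
top 0 362 [0.4863384  0.09731112 0.09739197] [0.08731068 0.0957779  0.10863836] 164.75902946408044
top 4 363 [0.53279406 0.1583183  0.09763556] [0.08719959 0.09575718 0.10882019] 116.96392073692718
scene 0 441 [0.52195275 0.08957176 0.0984362 ] [0.0860662  0.09860296 0.11323027] 162.84957798937458
scene 4 439 [0.55462246 0.14257603 0.09865906] [0.08854494 0.09854738 0.11400306] 107.25861612212913
```

View pics/l4.png

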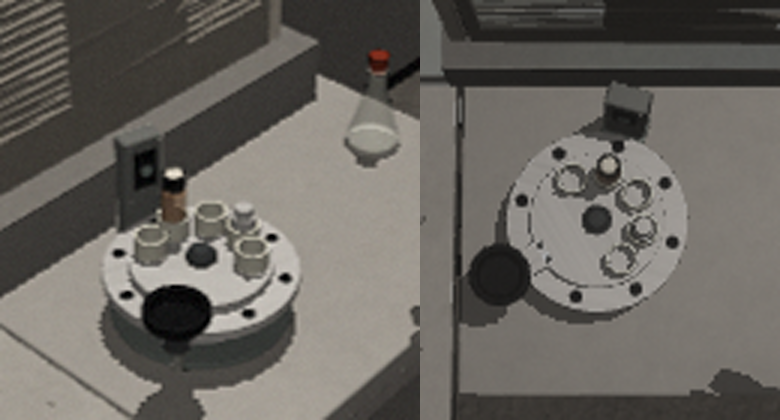

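The cup's height reads the same as at the start (median 0.0958 both times), so the plunger is up. The vial stands in front of the reader at (608,165). I'll do one more angle check with the cup circle fit.

```bash
python3 - <<'E'
from h import *
C=np.array([.5763,.0728])
for k in(0,4):
    c=np.load(f"pics/top{k}.npz");X=cloud(c)
    m=((c["p"].max(-1)<48)&(X[...,2]>.08)&(X[...,2]<.12)).astype(np.uint8)
    n,l,st,ce=cv2.connectedComponentsWithStats(m[190:240,200:260].copy()); i=1+st[1:,4].argmax()
    q=onz(c,ce[i][0]+200,ce[i][1]+190,.1)[:2]; print(k,st[i],q,np.hypot(*(q-C)),np.degrees(np.arctan2(*(q-C)[::-1])))
E
```

```text
0 [ 28  18  21  21 322] [0.4617007  0.10425666] 0.1188382152060089 164.6507782970052
4 [  6   1  21  21 321] [0.51305509 0.17374795] 0.11912349510000741 122.06755892156424
```

The cup fit gives a turn of -42.6° and the vial cap gives -43.0°. With the pin up in the hole, the table must lie within 43–47°, and the limit is 41–49°. The arm is clear, so I'm handing in.

```bash
python3 -c "
from workcell import arm
print(arm.finish_job())"
```

```text
the job is handed in; nothing more can be done
None
```

I pressed the plunger down about 16 mm with closed fingertips and turned the table one hole clockwise. I then let the plunger spring up there, backed off and handed the job in at about 7.8 s; no verdict came back.

- **Plunger:** while I was lifting off, the tip still felt 4.7 N at z = 0.085, so the plunger was rising in the hole. In the last pictures the cup's height matches the start to within 0.1 mm.
- **Vial:** its bearing from the axis is -14.3° and the reader's is -15.1°, so it is under 1 mm off sideways. It stands upright in front of the reader.
- **Blank, flask and arm:** the blank and flask look unmoved in their places. The arm is clear at z = 0.22. I did not measure the positions of the petri dish and beaker again; the arm passed well above the dish and never went near the beaker.
- **Turn angle, where the checks disagree slightly:** it read -43.8° by the vial cap before lift-off. Afterwards it read -43.0° by the cap and -42.6° by the cup. The table therefore probably rests at the near end of the ±2° play. That is still inside the allowed 41–49°, but not centred on 45°.

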